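# Find the free gate and scrape the offcuts off the shelf

## Task

Clear the five metal offcuts off the aluminium shelf into the yellow scrap tray at one end. The gates at its two ends look alike, but one of them is seized and will not move: find out by pushing them outward which one gives, and push that one until it drops open. Then set the green scraper block down across the lane beside the seized gate, press it lightly but firmly flat on the deck (some 5 newtons, never a hard knock) and, still pressing, push all the offcuts along the deck and over the open lip into the tray there; do not touch them with the fingers, leave the good parts in the white tray alone, and stand the scraper upright on its black pad again.

Things in the scene. Friction and masses are not known exactly. Their poses are not given: they have to be found in the camera images.
- shelf: Aluminium conveyor shelf, fixed. Origin: on the table under its centre; y runs along the lane (to the left end at yaw 0), x across it. Flat deck 300 mm long (y from -150 to +150), its top 60 mm above the origin; side rails 5 mm thick rise to 75 mm, the lane between them is 104 mm wide. Each end (lip) is closed by an upright steel gate.
- end_left (a point): Middle of the deck's lip at the shelf's +y end, on the deck's top. The gate stands just beyond it: a steel plate with a red stripe, 100 mm wide across the lane, 4 mm thick, its upper edge 44 mm above the deck, hinged along the lip just below the deck (6 mm beyond the lip). It starts within 0.1 rad of upright.
- end_right (a point): The same at the shelf's -y end, with a gate that looks the same. One gate (left or right, different each time, not to be seen) is seized and gives to no push; the other has slight hinge friction, yields to about 2 N at mid-height, and pushed outward beyond about 0.5 rad it falls open by itself and hangs down into the tray.
- tray_left: Yellow open scrap tray at the shelf's +y end, fixed, 130 (x) x 120 (y) x 45 mm high, walls and floor 4 mm. Origin: centre of its underside, on the table, about 200 mm from the shelf's origin; its near wall stands just under the deck's lip.
- tray_right: The same tray at the shelf's -y end.
- parts_tray: White open tray, fixed, 140 (x) x 120 (y) x 35 mm high, on the robot's side of the shelf, with the good parts in it. Origin: centre of its underside.
- scraper: Scraper block standing on its foot: green foot 96 (x) x 30 (y) x 40 mm high with a flat underside, and on it a black grip 46 (x) x 24 (y) x 50 mm, from 40 to 90 mm above the origin. Origin: centre of the underside; about 0.25 kg (varies). Grip it across y (24 mm). Its x goes across the lane when scraping; both y faces are alike.
- pad: Black rubber pad on the table for the scraper, fixed, 130 (x) x 70 (y) x 4 mm. Origin: centre of its underside.
- chip1: Flat brass offcut, 20 x 16 x 4 mm, loose on the deck at the start, within 80 mm of the deck's middle along the lane. Origin: centre of its underside.
- chip2: Round copper offcut, 20 mm across, 4.5 mm thick, loose on the deck at the start, within 80 mm of the deck's middle along the lane. Origin: centre of its underside.
- chip3: Flat brass offcut, 20 x 16 x 4 mm, loose on the deck at the start, within 80 mm of the deck's middle along the lane. Origin: centre of its underside.
- chip4: Round copper offcut, 20 mm across, 4.5 mm thick, loose on the deck at the start, within 80 mm of the deck's middle along the lane. Origin: centre of its underside.
- chip5: Flat brass offcut, 20 x 16 x 4 mm, loose on the deck at the start, within 80 mm of the deck's middle along the lane. Origin: centre of its underside.
- radio_front: Blue plastic radio front, 80 x 46 x 12 mm, lying in the white tray; leave alone.
- capacitor: Orange ceramic capacitor block, 26 x 18 x 20 mm, in the white tray; leave alone.
- knob_cap: Chrome knob cap, 22 mm across, 15 mm high, in the white tray; leave alone.
- ferrite_bar: Black ferrite bar, 70 x 12 x 12 mm, in the white tray; leave alone.

How it is judged:
On the way, in this order (a step that is already met when the one before it is completed fails the run):
1. the scraper stands flat across the lane at one end (its centre within 65 mm of that end of the deck), pressed on the deck with more than 1.5 N, all offcuts still on the deck (((z of scraper in the frame of shelf between 0.054 and 0.064 m and angle between scraper's own z axis and vertical below 0.1 rad and x of scraper in the frame of shelf between -0.02 and 0.02 m and y of scraper in the frame of shelf above 0.085 m and contact force between scraper and shelf above 1.5 N) or (z of scraper in the frame of shelf between 0.054 and 0.064 m and angle between scraper's own z axis and vertical below 0.1 rad and x of scraper in the frame of shelf between -0.02 and 0.02 m and y of scraper in the frame of shelf below -0.085 m and contact force between scraper and shelf above 1.5 N)) and z of each of chip1, chip2, chip3, chip4, chip5 in the frame of shelf above 0.05 m and y of chip1 in the frame of shelf between -0.15 and 0.15 m and y of chip2 in the frame of shelf between -0.15 and 0.15 m and y of chip3 in the frame of shelf between -0.15 and 0.15 m and y of chip4 in the frame of shelf between -0.15 and 0.15 m and y of chip5 in the frame of shelf between -0.15 and 0.15 m), for 0.2 s.
2. the scraper, flat and pressed on the deck with more than 1.5 N, has come within 35 mm of the other lip (its centre), all offcuts ahead of it, within 30 mm of the lip or over it ((((z of scraper in the frame of shelf between 0.054 and 0.064 m and angle between scraper's own z axis and vertical below 0.1 rad and x of scraper in the frame of shelf between -0.02 and 0.02 m and y of scraper in the frame of shelf above 0.115 m and contact force between scraper and shelf above 1.5 N) and y of each of chip1, chip2, chip3, chip4, chip5 in the frame of shelf above 0.12 m) or ((z of scraper in the frame of shelf between 0.054 and 0.064 m and angle between scraper's own z axis and vertical below 0.1 rad and x of scraper in the frame of shelf between -0.02 and 0.02 m and y of scraper in the frame of shelf below -0.115 m and contact force between scraper and shelf above 1.5 N) and y of each of chip1, chip2, chip3, chip4, chip5 in the frame of shelf below -0.12 m))), for 0.1 s.
At the end, for the whole second after the job is handed in: All five offcuts lie at rest in one of the two yellow trays, all in the same one; the scraper stands upright and at rest on its pad, its centre within 35 mm of the pad's; the good parts lie where they were (within 15 mm) ((((x of chip1 in the frame of tray_left between -0.065 and 0.065 m and y of chip1 in the frame of tray_left between -0.06 and 0.06 m and z of chip1 in the frame of tray_left below 0.045 m and linear speed of chip1 below 0.03 m/s) and (x of chip2 in the frame of tray_left between -0.065 and 0.065 m and y of chip2 in the frame of tray_left between -0.06 and 0.06 m and z of chip2 in the frame of tray_left below 0.045 m and linear speed of chip2 below 0.03 m/s) and (x of chip3 in the frame of tray_left between -0.065 and 0.065 m and y of chip3 in the frame of tray_left between -0.06 and 0.06 m and z of chip3 in the frame of tray_left below 0.045 m and linear speed of chip3 below 0.03 m/s) and (x of chip4 in the frame of tray_left between -0.065 and 0.065 m and y of chip4 in the frame of tray_left between -0.06 and 0.06 m and z of chip4 in the frame of tray_left below 0.045 m and linear speed of chip4 below 0.03 m/s) and (x of chip5 in the frame of tray_left between -0.065 and 0.065 m and y of chip5 in the frame of tray_left between -0.06 and 0.06 m and z of chip5 in the frame of tray_left below 0.045 m and linear speed of chip5 below 0.03 m/s)) or ((x of chip1 in the frame of tray_right between -0.065 and 0.065 m and y of chip1 in the frame of tray_right between -0.06 and 0.06 m and z of chip1 in the frame of tray_right below 0.045 m and linear speed of chip1 below 0.03 m/s) and (x of chip2 in the frame of tray_right between -0.065 and 0.065 m and y of chip2 in the frame of tray_right between -0.06 and 0.06 m and z of chip2 in the frame of tray_right below 0.045 m and linear speed of chip2 below 0.03 m/s) and (x of chip3 in the frame of tray_right between -0.065 and 0.065 m and y of chip3 in the frame of tray_right between -0.06 and 0.06 m and z of chip3 in the frame of tray_right below 0.045 m and linear speed of chip3 below 0.03 m/s) and (x of chip4 in the frame of tray_right between -0.065 and 0.065 m and y of chip4 in the frame of tray_right between -0.06 and 0.06 m and z of chip4 in the frame of tray_right below 0.045 m and linear speed of chip4 below 0.03 m/s) and (x of chip5 in the frame of tray_right between -0.065 and 0.065 m and y of chip5 in the frame of tray_right between -0.06 and 0.06 m and z of chip5 in the frame of tray_right below 0.045 m and linear speed of chip5 below 0.03 m/s))) and horizontal distance between scraper and pad below 0.035 m and z of scraper in the frame of pad between 0 and 0.009 m and angle between scraper's own z axis and vertical below 0.1 rad and linear speed of scraper below 0.02 m/s and distance of each of radio_front, capacitor, knob_cap, ferrite_bar from where it was at the start of the episode below 0.015 m); the robot touches nothing.
It fails at once if the scraper is pressed on the shelf with more than 70 N, even in a knock (contact force between scraper and shelf above 70 N).
It fails at once if the fingers touch an offcut (contact force between the fingers and chip1 above 0.3 N or contact force between the fingers and chip2 above 0.3 N or contact force between the fingers and chip3 above 0.3 N or contact force between the fingers and chip4 above 0.3 N or contact force between the fingers and chip5 above 0.3 N).
It fails at once if a good part is shifted more than 15 mm (distance of any of radio_front, capacitor, knob_cap, ferrite_bar from where it was at the start of the episode above 0.015 m).
It also fails if it takes over 72 s, if anything falls off the work surface, if the arm or the gripper's body presses on something with over 40 N, if the wrist force passes 120 N, or if a joint passes its speed limit or range.

## Robot

A 6-joint arm with a two-finger parallel gripper is mounted at the origin on the work surface. World frame = base frame: x ahead of the robot, y to its left, z up, the work surface at z = 0. Lengths are in m, angles in rad, forces in N, time in s.
With the tool pointing down it reaches from about 0.3 to 0.775 m from the base axis. Payload 14.6 kg.
Tool frame: the origin (TCP) lies at the very end of the fingers, on their centre line; the grasp point (between the pads) lies 19 mm behind it (ctrl.hold_point_z is the z of the grasp point in the tool frame, in m); z points along the fingers, y is the direction in which the jaws open and shut (so a half turn about z gives the same grasp; the last joint's range is limited). The gripper opens to 94 mm and grips with 3 to 60 N. Pads are 16 mm wide; open, the fingers measure 119 mm over their backs; the gripper's body (75 mm by 177 mm) begins 78 mm behind the grasp point.
Start: joints at [-1.39, 0.3, 1.521, -0, 1.321, -0.067], TCP at [0.135, -0.533, 0.205] pointing down, gripper open.
Joint ranges: [-3.03, 3.03], [-0.79, 2.21], [0.23, 2.52], [-1.04, 4.18], [0, 3.07], [-2.55, 2.55]. Speed limits (rad/s): [2.22, 2.22, 2.57, 3.14, 3.14, 3.14].

## Interface

Orientations are given as [roll, pitch, yaw] about the fixed x, y, z axes, in that order (R = Rz(yaw) Ry(pitch) Rx(roll)).
In Python, from station import ctrl, cams, hand_in gives the robot as it stands.
- The arm moves only by the tool servo_tool, never from a script. Its argument "rows" is a list of rows, each a list of 7 numbers: the shift along the world's x, y, z in m, then the turn, a rotation vector about the world's x, y, z in rad, then the gripper command: -1 is shut, 1 is fully open, values between are in proportion. A call has exactly 8 rows; each row is the pose to reach, as a shift and turn from the pose measured when the call began; what a row does not reach only later rows make up. A row lasts 1/12 s, in which the tool goes at most 41.7 mm and 7.16 degrees, less where a joint would pass 70% of its speed; a pose out of reach is approached as far as the arm can. A call with a gripper value outside its range is refused whole. The fingers move at their own pace and stop on an object; "newtons" is the grip in N (left out, the last holds). Time passes only in rows, so rows that repeat a pose let the fingers close, or fill a call up. It gives the time, the measured TCP pose, the force and the opening at its end, in the units of the state.
- ctrl.get_obs(): the state, without advancing time (a new reading comes with each control period).
- cams.camera(name): name is "side" or "top" or "wrist"; returns a dict with "image" (420x560x3 uint8, red, green, blue), "depth" (420x560 float32, m along the optical axis (not along the pixel's ray), 0 where there is no reading), "fx", "fy", "cx", "cy" (pixels), "dist_coeffs" ([k1, k2, p1, p2, k3] as OpenCV has them; the pictures are not rectified), "rvec" (rotation vector, rad) and "tvec" (3), from world to camera coordinates, as OpenCV has them; the wrist camera has in their place "hand_eye" (4x4, takes a point from camera to tool coordinates, whose origin is the TCP and whose axes are the flange's). Camera axes: x right, y down, z forward; pixel columns grow to the right and rows downward; lengths in m; the calibration is good to about 2 mm. A picture is of the moment at which its call begins: read the wrist's pose just before it.
- hand_in(): hands the job in, once; it reports no verdict.
Trained networks look in a picture, given as the dict that the camera call returned (one of the last four; its "shot" number tells which), for a name from the list of things; names that differ only in an ending like _2 or _b are one class to them, and where a whole thing is asked for, a point or a joint stands for the part that bears it (a point fixed in the world has none). Each returns a list of dicts, best first, with "p" (0 to 1); they miss things now and then, are a little off and sometimes report something else, mostly with a low value. They report only what shows in the picture. A call takes as long as a camera call.
- cams.spot_in(picture, name): "box" ([left, top, right, bottom] as shares, 0 to 1, of the picture: columns of its width, rows of its height, round what is visible of it).
- cams.place_of(picture, name): "at" ([column, row] as shares, 0 to 1, of the picture: columns of its width, rows of its height: a listed point, or the origin of a listed thing).
The state is a dict: "time_s": time; "qpos": joint angles; "joint_vel": joint speeds; "tau": joint torques, N m; "ee_pos": TCP position; "eef_rot": TCP orientation; "force": force on the tool from outside, world axes, zero at the start; "moment": the same for the moment, N m; "grip_width": finger opening in m.
Only numpy, scipy, OpenCV 4.12 (cv2) and the standard library are available. Lean on these libraries where they do the work, as an engineer would, in place of code of your own. Each camera call takes 0.05 s, during which the arm holds its last target.

## Working session

There is one attempt and no reset: what is moved stays moved. The work goes in short steps, Python scripts to look and compute and a tool call to move; the robot and the scene stay as the last step left them, time stands still between calls to the robot, and variables do not carry over. Pictures are saved under pics/ and viewed, and the job is handed in when it is done.

Besides the shell and the picture viewer there is one more tool, called after "Emit:" as name(argument=value, ...) on one line, values as JSON. servo_tool: Moves the arm, as the interface text tells. Its arguments: {"type":"object","properties":{"rows":{"type":"array"},"newtons":{"type":"number"}},"required":["rows"]}

```bash
ls; mkdir -p pics; python3 - <<'E'
from station import ctrl,cams
import cv2
print(ctrl.get_obs())
for n in ["side","top","wrist"]:
    c=cams.camera(n); cv2.imwrite(f"pics/{n}0.png",c["image"][:,:,::-1])
    print(n,{k:v for k,v in c.items() if k not in("image","depth")})
E
```

```text
pics
{'time_s': 0.0, 'qpos': array([-1.38959182e+00,  3.00481940e-01,  1.52155937e+00,  2.08196532e-05,
        1.32072462e+00, -6.65826921e-02]), 'joint_vel': array([ 0.00017636, -0.00042172, -0.00109073,  0.00077044,  0.00120722,
        0.00022321]), 'tau': array([ 2.57805994e-03, -5.31800795e+01, -3.52732444e+01,  7.09005701e-02,
        2.44830572e-02, -1.25249289e-04]), 'ee_pos': array([ 0.13485728, -0.53294187,  0.20488958]), 'eef_rot': array([-3.14042332e+00, -9.81831718e-05,  2.47781973e-01]), 'force': array([-1.16314267,  0.30409719, -0.32337161]), 'moment': array([-0.00235073, -0.02139502,  0.02330427]), 'grip_width': 0.09420457206917639}
side {'fx': 478.2857147424957, 'fy': 478.2857147424957, 'cx': 275.86362488841274, 'cy': 205.94696662127498, 'dist_coeffs': array([0.04674333, 0.        , 0.        , 0.        , 0.        ]), 'rvec': array([ 0.59972001, -2.72825178,  1.02861355]), 'tvec': array([0.48931116, 0.21524372, 0.75192565]), 'shot': 1}
top {'fx': 508.14362437123833, 'fy': 508.14362437123833, 'cx': 283.6531318938346, 'cy': 208.94969319250433, 'dist_coeffs': array([-0.05853645,  0.        ,  0.        ,  0.        ,  0.        ]), 'rvec': array([ 2.15328469, -2.17279995,  0.10778178]), 'tvec': array([0.01720267, 0.54075086, 0.9000425 ]), 'shot': 2}
wrist {'fx': 312.81415476779136, 'fy': 312.81415476779136, 'cx': 285.3911172640796, 'cy': 203.15931101950758, 'dist_coeffs': array([-0.04640053,  0.        ,  0.        ,  0.        ,  0.        ]), 'hand_eye': array([[-6.18913454e-04, -9.59888772e-01, -2.80380389e-01,
         8.25157352e-02],
       [ 9.99999769e-01, -5.15356690e-04, -4.43070258e-04,
        -9.54657647e-04],
       [ 2.80802256e-04, -2.80380599e-01,  9.59888869e-01,
        -1.79751011e-01],
       [ 0.00000000e+00,  0.00000000e+00,  0.00000000e+00,
         1.00000000e+00]]), 'shot': 3}
```

View pics/top0.png

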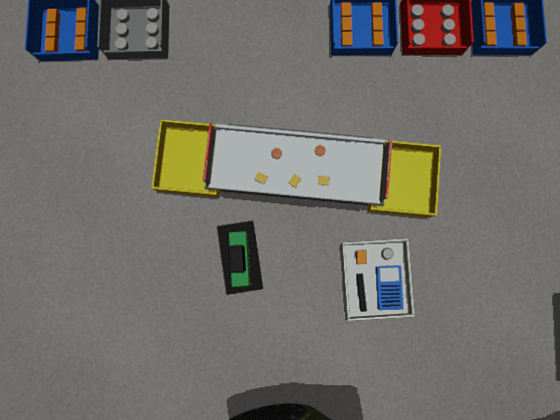

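View pics/side0.png

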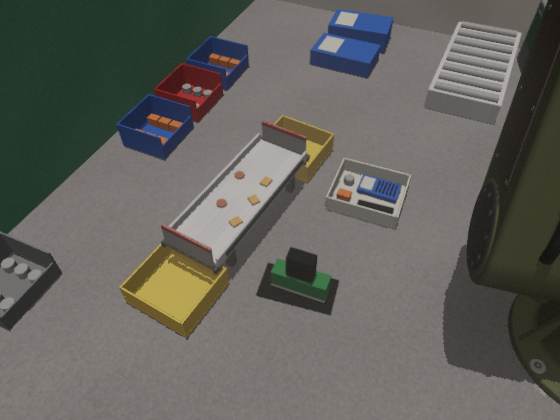

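View pics/wrist0.png

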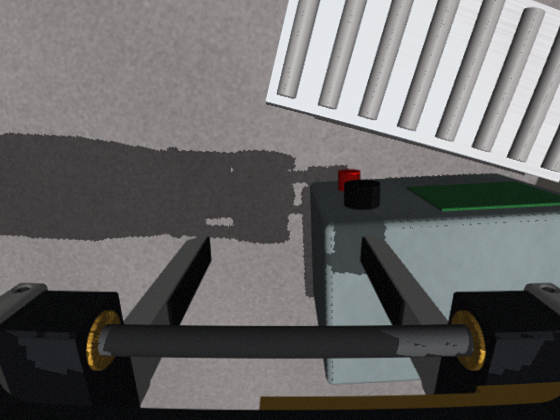

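The top picture shows the shelf (gates near columns 209 and 388, row about 165), the scraper on its pad at (238,258), the white tray at (377,280), and the chips at (261,178), (277,153), (295,181), (320,151) and (323,181). Next I'll measure these.

```bash
cat > h.py <<'E'
import numpy as np,cv2
from station import ctrl,cams
from scipy.spatial.transform import Rotation as Ro
def pose(c,obs=None):
    if "rvec" in c:
        R=cv2.Rodrigues(c["rvec"])[0]; return R.T,-R.T@np.array(c["tvec"])
    Rt=Ro.from_euler("xyz",obs["eef_rot"]).as_matrix(); H=c["hand_eye"]
    return Rt@H[:3,:3], Rt@H[:3,3]+obs["ee_pos"]
def K(c): return np.array([[c["fx"],0,c["cx"]],[0,c["fy"],c["cy"]],[0,0,1.]])
def onz(c,uv,z,obs=None):
    uv=np.array(uv,float).reshape(-1,1,2)
    n=cv2.undistortPoints(uv,K(c),c["dist_coeffs"]).reshape(-1,2)
    R,t=pose(c,obs); d=np.c_[n,np.ones(len(n))]@R.T
    s=(z-t[2])/d[:,2]; return t+d*s[:,None]
def cloud(c,obs=None):
    h,w=c["depth"].shape; v,u=np.mgrid[:h,:w]
    n=cv2.undistortPoints(np.c_[u.ravel(),v.ravel()].astype(float).reshape(-1,1,2),K(c),c["dist_coeffs"]).reshape(-1,2)
    R,t=pose(c,obs); P=np.c_[n,np.ones(len(n))]*c["depth"].reshape(-1,1)
    return (P@R.T+t).reshape(h,w,3)
E
python3 - <<'E'
from h import *
np.set_printoptions(precision=4,suppress=True)
c=cams.camera("top")
H={"shelf":0,"end_left":.06,"end_right":.06,"tray_left":0,"tray_right":0,"parts_tray":0,"scraper":.004,"pad":0,"chip1":.06,"chip2":.06}
for n,z in H.items():
    for r in cams.place_of(c,n)[:4]:
        uv=np.array(r["at"])*[560,420]; print(n,round(r["p"],2),uv.round(1),onz(c,uv,z)[0])
P=cloud(c)
for uv in [(300,165),(230,160),(370,190),(237,258),(235,240),(240,280),(222,228),(180,160),(410,180),(205,150)]: print(uv,P[uv[1],uv[0]])
# green foot / black grip / rail fits
img=c["image"].astype(int); 
g=(img[:,:,1]>img[:,:,0]+40)&(img[:,:,1]>img[:,:,2]+30); print("green",g.sum(),P[g].mean(0), cv2.minAreaRect(P[g][:,:2].astype(np.float32)), np.percentile(P[g][:,2],[5,50,95]))
m=(P[:,:,2]>.08)&(P[:,:,2]<.105); q=P[m]; q=q[(q[:,1]>-.0)]; 
s=(P[...,2]>.085)&(P[...,2]<.105); v,u=np.nonzero(s); k=(abs(u-237)<25)&(abs(v-258)<40); G=P[v[k],u[k]]; print("grip",k.sum(),cv2.minAreaRect(G[:,:2].astype(np.float32)))
# deck
d=(P[...,2]>.052)&(P[...,2]<.068)&(img.min(2)>120); d=cv2.erode(d.astype(np.uint8),np.ones((3,3)))>0; v,u=np.nonzero(d);k=(u>190)&(u<400)&(v>110)&(v<220);D=P[v[k],u[k]]; r=cv2.minAreaRect(D[:,:2].astype(np.float32)); print("deck",k.sum(),r,np.median(D[:,2]))
E
```

```text
shelf 0.56 [297.9 170.5] [ 0.6172 -0.0152  0.    ]
end_left 0.27 [402.4 185. ] [ 0.5784 -0.1995  0.06  ]
end_right 0.58 [379.2 171.9] [ 0.6024 -0.1587  0.06  ]
tray_left 0.59 [192.4 158.4] [0.6429 0.1863 0.    ]
tray_right 0.62 [402.3 183. ] [ 0.5914 -0.2132  0.    ]
parts_tray 0.63 [374.4 275.4] [ 0.418  -0.1554  0.    ]
scraper 0.67 [241.  260.1] [0.4486 0.0926 0.004 ]
pad 0.87 [240.8 255.1] [0.4579 0.0934 0.    ]
chip1 0.65 [279.5 154.3] [0.6359 0.0187 0.06  ]
chip1 0.57 [296.5 180.9] [ 0.5875 -0.0112  0.06  ]
chip1 0.52 [322.6 177.5] [ 0.5932 -0.0577  0.06  ]
chip1 0.41 [258.7 179.3] [0.591 0.056 0.06 ]
chip2 0.65 [279.5 154.3] [0.6359 0.0187 0.06  ]
chip2 0.57 [296.5 180.9] [ 0.5875 -0.0112  0.06  ]
chip2 0.52 [322.6 177.5] [ 0.5932 -0.0577  0.06  ]
chip2 0.41 [258.7 179.3] [0.591 0.056 0.06 ]
(300, 165) [ 0.6162 -0.0177  0.0599]
(230, 160) [0.6271 0.1077 0.0571]
(370, 190) [ 0.5699 -0.1414  0.0601]
(237, 258) [0.4515 0.0912 0.0939]
(235, 240) [0.4842 0.0998 0.0433]
(240, 280) [0.413  0.0912 0.0399]
(222, 228) [0.5087 0.1282 0.0048]
(180, 160) [0.6396 0.2096 0.0023]
(410, 180) [ 0.5962 -0.2268  0.0054]
(205, 150) [0.6581 0.1616 0.0041]
green 567 [0.4509 0.0911 0.0502] ((0.45216622948646545, 0.06022180616855621), (0.09859753400087357, 0.10705383121967316), 3.195035219192505) [0.0298 0.0429 0.0461]
grip 393 ((0.45190081000328064, 0.09403859078884125), (0.04560103267431259, 0.02411290444433689), 3.119213819503784)
deck 7808 ((0.6190316677093506, -0.011574849486351013), (0.29714569449424744, 0.09817267209291458), 83.9504623413086) 0.059317186845329384
```

```bash
python3 - <<'E'
from h import *
np.set_printoptions(precision=4,suppress=True)
for cam in ["top","side"]:
    c=cams.camera(cam);P=cloud(c);img=c["image"].astype(int)
    X=P[...,0];Y=P[...,1];Z=P[...,2]
    roi=(X>.5)&(X<.74)&(abs(Y+.012)<.14)
    m=roi&(Z>.07)&(Z<.08)
    q=P[m]
    for nm,k in(("far",q[:,0]>.62+-.0-(q[:,1])*0),("near",q[:,0]<.62)):
        a=q[k]; f=np.polyfit(a[:,1],a[:,0],1); r=a[:,0]-np.polyval(f,a[:,1]); a=a[abs(r)<.008]; f=np.polyfit(a[:,1],a[:,0],1); print(cam,nm,len(a),f,np.degrees(np.arctan(f[0])),"x at y=-.0116",np.polyval(f,-.0116),a[:,2].mean())
    # gates: z 0.09-.11
    for nm,s in(("L",(Y>.1)&(Y<.2)),("R",(Y<-.11)&(Y>-.24))):
        a=P[(Z>.085)&(Z<.112)&s&(X>.54)&(X<.72)]
        if len(a)>5: print(cam,nm,len(a),a.mean(0),a.min(0),a.max(0),cv2.minAreaRect(a[:,:2].astype(np.float32)))
    R=(img[...,0]>img[...,1]+60)&(img[...,0]>img[...,2]+60)&(Z>.085)&(X>.5)
    for s in (Y>0,Y<0):
        a=P[R&s&(Z<.12)]
        if len(a): print(cam,"red",len(a),a.mean(0),np.polyfit(a[:,0],a[:,1],1))
    # scraper foot top and grip
    a=P[(Z>.035)&(Z<.047)&(abs(X-.452)<.06)&(abs(Y-.093)<.03)]; print(cam,"foot",len(a),a.mean(0),cv2.minAreaRect(a[:,:2].astype(np.float32)))
    a=P[(Z>.088)&(Z<.1)&(abs(X-.452)<.06)&(abs(Y-.093)<.03)]; print(cam,"grip",len(a),a.mean(0),cv2.minAreaRect(a[:,:2].astype(np.float32)))
    # pad
    a=P[(img.max(2)<45)&(Z<.012)&(abs(X-.452)<.1)&(abs(Y-.093)<.06)]; print(cam,"pad",len(a),a.mean(0),cv2.minAreaRect(a[:,:2].astype(np.float32)))
E
```

```text
top far 546 [0.1047 0.6722] 5.979208609311472 x at y=-.0116 0.6710075317536092 0.07376983671343061
top near 549 [0.1059 0.5638] 6.042304631083807 x at y=-.0116 0.5625398029077325 0.07402856907445006
top L 234 [0.6324 0.1423 0.0995] [0.5843 0.1356 0.0852] [0.683  0.1505 0.1096] ((0.6336483955383301, 0.14279696345329285), (0.005167987197637558, 0.09900634735822678), 83.96196746826172)
top R 259 [ 0.6003 -0.1661  0.0997] [ 0.5516 -0.1742  0.085 ] [ 0.6496 -0.1596  0.1077] ((0.6006354093551636, -0.16688980162143707), (0.0053575895726680756, 0.09868835657835007), 84.09587097167969)
top red 134 [0.6381 0.1414 0.1017] [-0.1057  0.2089]
top red 101 [ 0.596  -0.166   0.1032] [-0.115  -0.0974]
top foot 518 [0.4512 0.0923 0.0428] ((0.45194363594055176, 0.09402670711278915), (0.09601590782403946, 0.030496424064040184), 3.239572048187256)
top grip 389 [0.4518 0.0937 0.0929] ((0.4519626200199127, 0.09413762390613556), (0.04571044072508812, 0.02424963004887104), 2.945258617401123)
top pad 1410 [0.4559 0.0942 0.0032] ((0.45395997166633606, 0.09547503292560577), (0.12803685665130615, 0.06812344491481
[... 449 characters left out ...]
 0.5495 -0.174   0.0851] [ 0.6515 -0.1553  0.1079] ((0.6003197431564331, -0.16520550847053528), (0.01053784228861332, 0.10280127078294754), 83.85697174072266)
side red 36 [0.6373 0.1439 0.1037] [-0.08    0.1949]
side red 27 [ 0.5938 -0.1632  0.1053] [-0.0927 -0.1082]
side foot 675 [0.4479 0.1016 0.043 ] ((0.4506579041481018, 0.09650993347167969), (0.0969262346625328, 0.03357512131333351), 3.9800522327423096)
side grip 432 [0.4494 0.098  0.0942] ((0.4505496323108673, 0.09631016850471497), (0.04614284634590149, 0.026783082634210587), 5.154374599456787)
side pad 172 [0.4457 0.1165 0.0042] ((0.44533565640449524, 0.11298326402902603), (0.12619398534297943, 0.05665343999862671), 26.51494026184082)
```

Emit:
servo_tool(rows=[[0.04,0.035,0.005,0,0,-0.04,-1],[0.08,0.07,0.01,0,0,-0.09,-1],[0.12,0.1,0.015,0,0,-0.13,-1],[0.155,0.135,0.02,0,0,-0.18,-1],[0.19,0.165,0.03,0,0,-0.22,-1],[0.225,0.195,0.04,0,0,-0.26,-1],[0.26,0.225,0.05,0,0,-0.3,-1],[0.29,0.25,0.06,0,0,-0.35,-1]])

```text
time_s: 1.47
ee_pos: [0.3853, -0.3162, 0.2539]
eef_rot: [3.141, -0.0, -0.104]
force: [1.4, -0.2, 0.0]
grip_width: 0.044
```

Emit:
servo_tool(rows=[[0.03,0.025,0,0,0,0,-1],[0.06,0.05,0,0,0,0,-1],[0.09,0.075,0,0,0,0,-1],[0.12,0.1,0,0,0,0,-1],[0.15,0.125,0,0,0,0,-1],[0.18,0.15,0,0,0,0,-1],[0.218,0.181,0,0,0,0,-1],[0.218,0.181,-0.02,0,0,0,-1]], newtons=20)

```text
time_s: 2.13
ee_pos: [0.6074, -0.1314, 0.2365]
eef_rot: [3.141, -0.006, -0.1]
force: [-0.8, 0.9, -0.2]
grip_width: 0.0002
```

```bash
python3 - <<'E'
from h import *
np.set_printoptions(precision=4,suppress=True)
o=ctrl.get_obs();c=cams.camera("wrist");print(o["ee_pos"],o["force"],o["grip_width"])
cv2.imwrite("pics/w1.png",c["image"][:,:,::-1])
P=cloud(c,o);X,Y,Z=P[...,0],P[...,1],P[...,2]
for nm,k in (("far",X>.62),("near",X<.61)):
    a=P[(Z>.07)&(Z<.08)&(abs(X-.616)<.075)&(Y<.13)&(Y>-.14)&k]
    if len(a)<20: print(nm,len(a));continue
    f=np.polyfit(a[:,1],a[:,0],1);r=a[:,0]-np.polyval(f,a[:,1]);a=a[abs(r)<.006];f=np.polyfit(a[:,1],a[:,0],1);print(nm,len(a),f,np.polyval(f,-.011))
a=P[(Z>.085)&(Z<.112)&(Y<-.14)&(Y>-.2)&(abs(X-.6)<.06)];print("R",len(a),cv2.minAreaRect(a[:,:2].astype(np.float32)) if len(a)>5 else 0)
E
```

```text
[ 0.6074 -0.1314  0.2365] [-0.84    0.8813 -0.1883] 0.00017457229632963586
far 1464 [0.1065 0.6729] 0.6717388413469288
near 1197 [0.1063 0.5632] 0.5620324034637444
R 569 ((0.5997342467308044, -0.16375531256198883), (0.004709345288574696, 0.1001255065202713), 83.92760467529297)
```

View pics/w1.png

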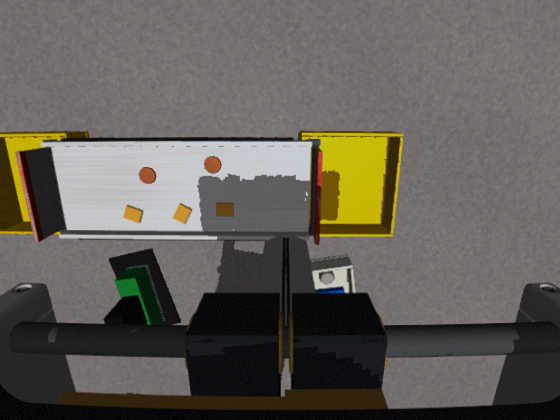

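Emit:
servo_tool(rows=[[-0.004,-0.004,-0.03,0,0,0,-1],[-0.004,-0.004,-0.06,0,0,0,-1],[-0.004,-0.004,-0.09,0,0,0,-1],[-0.004,-0.004,-0.12,0,0,0,-1],[-0.004,-0.004,-0.14,0,0,0,-1],[-0.004,-0.004,-0.15,0,0,0,-1],[-0.004,-0.004,-0.154,0,0,0,-1],[-0.004,-0.004,-0.154,0,0,0,-1]])

```text
time_s: 2.85
ee_pos: [0.6009, -0.1363, 0.076]
eef_rot: [-3.141, 0.003, -0.101]
force: [-1.2, 0.0, 0.3]
grip_width: 0.0008
```

Emit:
servo_tool(rows=[[0,-0.002,0,0,0,0,-1],[0,-0.004,0,0,0,0,-1],[0,-0.006,0,0,0,0,-1],[-0.001,-0.008,0,0,0,0,-1],[-0.001,-0.01,0,0,0,0,-1],[-0.001,-0.011,0,0,0,0,-1],[-0.001,-0.011,0,0,0,0,-1],[-0.001,-0.011,0,0,0,0,-1]])

```text
time_s: 3.52
ee_pos: [0.5999, -0.1473, 0.076]
eef_rot: [-3.141, 0.003, -0.101]
force: [-0.3, -0.1, 0.9]
grip_width: 0.0008
```

Emit:
servo_tool(rows=[[0,-0.001,0.004,0,0,0,-1],[0,-0.002,0.006,0,0,0,-1],[0,-0.003,0.006,0,0,0,-1],[0,-0.004,0.006,0,0,0,-1],[0,-0.005,0.006,0,0,0,-1],[0,-0.006,0.006,0,0,0,-1],[0,-0.007,0.006,0,0,0,-1],[0,-0.007,0.006,0,0,0,-1]])

```text
time_s: 4.18
ee_pos: [0.5998, -0.1545, 0.0819]
eef_rot: [-3.141, 0.003, -0.101]
force: [0.3, 1.1, -0.1]
grip_width: 0.0007
```

Emit:
servo_tool(rows=[[0,-0.001,0,0,0,0,-1],[0,-0.002,0,0,0,0,-1],[0,-0.003,0,0,0,0,-1],[0,-0.004,0,0,0,0,-1],[0,-0.005,0,0,0,0,-1],[-0.001,-0.006,0,0,0,0,-1],[-0.001,-0.006,0,0,0,0,-1],[-0.001,-0.006,0,0,0,0,-1]])

```text
time_s: 4.85
ee_pos: [0.5988, -0.1606, 0.082]
eef_rot: [-3.141, 0.003, -0.101]
force: [-0.7, -0.3, -0.1]
grip_width: 0.0004
```

```bash
cat > look.py <<'E'
import sys
from h import *
n,f=sys.argv[1:3]
o=ctrl.get_obs();c=cams.camera(n)
im=c["image"][:,:,::-1]
if len(sys.argv)>3:
    a,b,x,y=map(int,sys.argv[3:7]); im=im[b:y,a:x]; s=min(760/im.shape[1],560/im.shape[0]); im=cv2.resize(im,None,fx=s,fy=s,interpolation=cv2.INTER_CUBIC)
cv2.imwrite(f"pics/{f}.png",im); print(o["ee_pos"].round(4),o["force"].round(2),o["grip_width"])
E
python3 look.py wrist w2; python3 look.py side s2 230 100 370 200
```

```text
[ 0.5988 -0.1606  0.082 ] [-0.65 -0.3  -0.08] 0.0004477142173455139
[ 0.5988 -0.1605  0.0819] [-0.2  -0.39 -0.35] 0.0001622991576953651
```

View pics/w2.png

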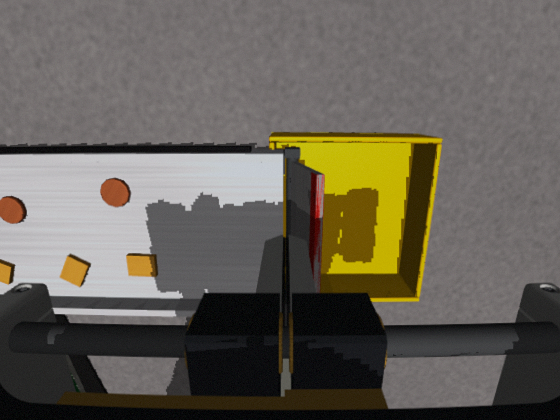

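View pics/s2.png

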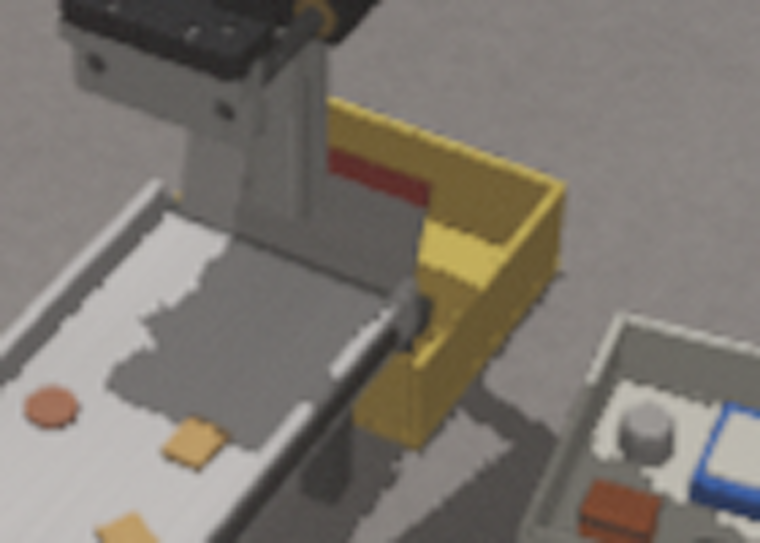

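The right gate is tilting outward. Its red edge is at column 320 in the wrist picture, leaning over the tray, so it gives. I'll keep pushing.

Emit:
servo_tool(rows=[[0,-0.004,0,0,0,0,-1],[-0.001,-0.008,0,0,0,0,-1],[-0.001,-0.012,0,0,0,0,-1],[-0.002,-0.016,0,0,0,0,-1],[-0.002,-0.02,0,0,0,0,-1],[-0.002,-0.024,0,0,0,0,-1],[-0.003,-0.028,0,0,0,0,-1],[-0.003,-0.028,0,0,0,0,-1]])

```text
time_s: 5.62
ee_pos: [0.5956, -0.1893, 0.0819]
eef_rot: [-3.141, 0.003, -0.102]
force: [-0.3, -0.4, -0.1]
grip_width: 0.0004
```

```bash
python3 look.py wrist w3
```

```text
[ 0.5956 -0.1893  0.0819] [-0.32 -0.4  -0.1 ] 0.0004330373491387018
```

View pics/w3.png

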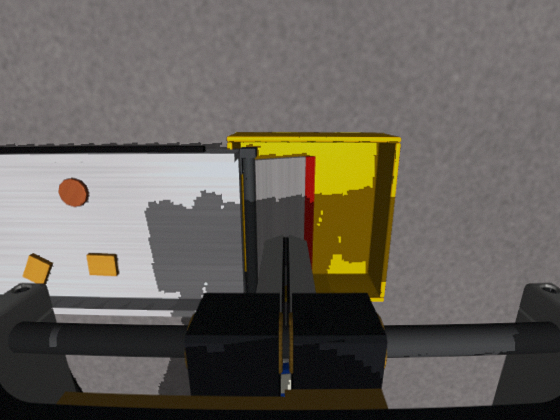

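Emit:
servo_tool(rows=[[0,0,0.04,0,0,0,-1],[0,0,0.08,0,0,0,-1],[-0.01,0.02,0.12,0,0,0.02,-1],[-0.03,0.06,0.14,0,0,0.05,1],[-0.05,0.1,0.14,0,0,0.08,1],[-0.07,0.14,0.14,0,0,0.11,1],[-0.09,0.18,0.14,0,0,0.14,1],[-0.11,0.22,0.14,0,0,0.16,1]])

```text
time_s: 6.33
ee_pos: [0.4942, 0.013, 0.2221]
eef_rot: [-3.141, 0.002, 0.06]
force: [0.9, 1.1, -0.3]
grip_width: 0.0305
```

```bash
cat > scr.py <<'E'
from h import *
np.set_printoptions(precision=4,suppress=True)
o=ctrl.get_obs();c=cams.camera("wrist");P=cloud(c,o);X,Y,Z=P[...,0],P[...,1],P[...,2]
print(o["ee_pos"],o["eef_rot"],o["force"],o["grip_width"])
cv2.imwrite("pics/w4.png",c["image"][:,:,::-1])
for lo,hi in((.088,.1),(.038,.048)):
    m=((Z>lo)&(Z<hi)&(abs(X-.452)<.06)&(abs(Y-.094)<.035)).astype(np.uint8)
    a=P[m>0]; print(lo,len(a),a.mean(0) if len(a) else 0,cv2.minAreaRect(a[:,:2].astype(np.float32)) if len(a)>5 else 0)
E
python3 scr.py; python3 look.py side s4
```

```text
[0.4942 0.013  0.2221] [-3.1408  0.0024  0.0599] [ 0.8723  1.1087 -0.2893] 0.0304776001204626
0.088 974 [0.4521 0.0961 0.0942] ((0.4506780803203583, 0.09706349670886993), (0.0454036146402359, 0.024719372391700745), 3.399492025375366)
0.038 919 [0.4661 0.0937 0.0443] ((0.45021742582321167, 0.09687475115060806), (0.09654731303453445, 0.03095349483191967), 3.634397029876709)
[0.4919 0.018  0.2223] [-0.32  3.25  0.84] 0.03428757331928576
```

View pics/w4.png

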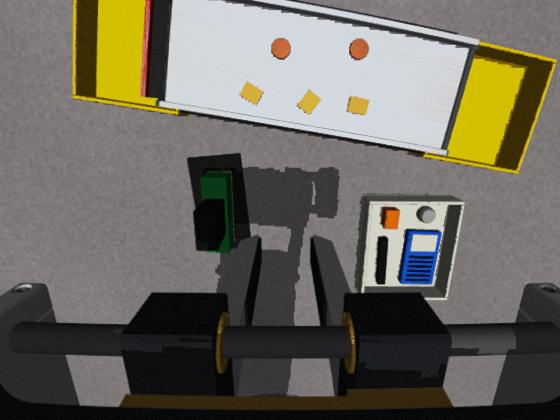

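View pics/s4.png

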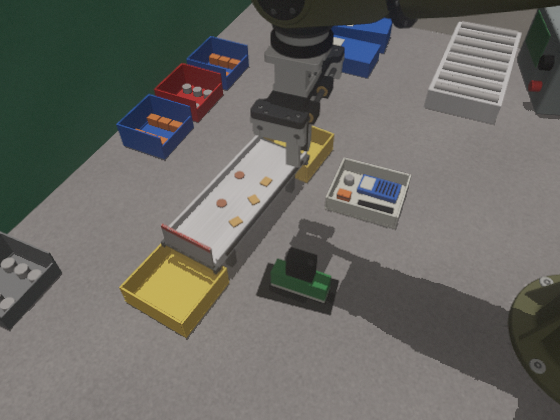

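Emit:
servo_tool(rows=[[-0.015,0.03,0,0,0,0,1],[-0.03,0.055,0,0,0,0,1],[-0.0405,0.077,0,0,0,0,1],[-0.0405,0.077,0,0,0,0,1],[-0.0405,0.077,-0.02,0,0,0,1],[-0.0405,0.077,-0.045,0,0,0,1],[-0.0405,0.077,-0.07,0,0,0,1],[-0.0405,0.077,-0.08,0,0,0,1]])

```text
time_s: 7.1
ee_pos: [0.4523, 0.0918, 0.1398]
eef_rot: [-3.14, 0.006, 0.063]
force: [0.3, -0.9, -0.2]
grip_width: 0.0911
```

```bash
python3 scr.py
```

```text
[0.4523 0.0918 0.1398] [-3.1405  0.0058  0.0632] [ 0.2563 -0.8886 -0.2475] 0.09110478964465393
0.088 1790 [0.452  0.0969 0.0943] ((0.45036113262176514, 0.09677018225193024), (0.04594126716256142, 0.02395564317703247), 2.797733783721924)
0.038 1204 [0.4769 0.0972 0.0445] ((0.4498254060745239, 0.09665516018867493), (0.09673291444778442, 0.029838332906365395), 3.225910186767578)
```

View pics/w4.png

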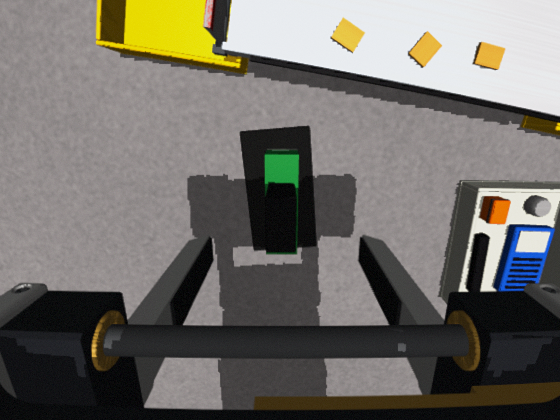

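Emit:
servo_tool(rows=[[-0.001,0.0035,-0.015,0,0,-0.005,1],[-0.001,0.0035,-0.03,0,0,-0.005,1],[-0.001,0.0035,-0.045,0,0,-0.005,1],[-0.001,0.0035,-0.06,0,0,-0.005,1],[-0.001,0.0035,-0.07,0,0,-0.005,1],[-0.001,0.0035,-0.078,0,0,-0.005,1],[-0.001,0.0035,-0.082,0,0,-0.005,1],[-0.001,0.0035,-0.082,0,0,-0.005,1]])

```text
time_s: 7.82
ee_pos: [0.4512, 0.0952, 0.0573]
eef_rot: [-3.141, 0.007, 0.058]
force: [-1.0, 1.0, 0.0]
grip_width: 0.0941
```

Emit:
servo_tool(rows=[[0,0,0,0,0,0,-1],[0,0,0,0,0,0,-1],[0,0,0,0,0,0,-1],[0,0,0,0,0,0,-1],[0,0,0,0,0,0,-1],[0,0,0,0,0,0,-1],[0,0,0,0,0,0,-1],[0,0,0,0,0,0,-1]], newtons=40)

```text
time_s: 8.48
ee_pos: [0.4512, 0.0952, 0.0573]
eef_rot: [-3.141, 0.007, 0.058]
force: [0.6, 0.1, -0.0]
grip_width: 0.0439
```

Emit:
servo_tool(rows=[[0,0,0,0,0,0,-1],[0,0,0,0,0,0,-1],[0,0,0,0,0,0,-1],[0,0,0,0,0,0,-1],[0,0,0,0,0,0,-1],[0,0,0,0,0,0,-1],[0,0,0.004,0,0,0,-1],[0,0,0.008,0,0,0,-1]])

```text
time_s: 9.15
ee_pos: [0.451, 0.0951, 0.0654]
eef_rot: [-3.141, 0.008, 0.058]
force: [-0.3, 0.5, -1.4]
grip_width: 0.0234
```

Emit:
servo_tool(rows=[[0,0,0.015,0,0,0,-1],[0,0,0.035,0,0,-0.02,-1],[0,0,0.055,0,0,-0.05,-1],[0,0,0.075,0,0,-0.08,-1],[0,0,0.095,0,0,-0.11,-1],[0,0,0.11,0,0,-0.14,-1],[0,0,0.12,0,0,-0.16,-1],[0,0,0.12,0,0,-0.16,-1]])

```text
time_s: 9.82
ee_pos: [0.4516, 0.0952, 0.1873]
eef_rot: [-3.14, 0.005, -0.103]
force: [0.9, -0.0, -2.2]
grip_width: 0.0241
```

```bash
cat > held.py <<'E'
from h import *
np.set_printoptions(precision=4,suppress=True)
o=ctrl.get_obs();c=cams.camera("wrist")
print(o["ee_pos"],o["eef_rot"],o["force"],o["grip_width"])
cv2.imwrite("pics/held.png",c["image"][:,:,::-1])
P=cloud(c,o);Rt=Ro.from_euler("xyz",o["eef_rot"]).as_matrix()
T=(P-o["ee_pos"])@Rt   # tool coords
img=c["image"].astype(int);g=(img[...,1]>img[...,0]+25)&(img[...,1]>img[...,2]+15)&(abs(T[...,0])<.06)&(abs(T[...,1])<.04)&(abs(T[...,2])<.06)
a=T[g];print(len(a))
if len(a)>20: print(a.mean(0),cv2.minAreaRect(a[:,:2].astype(np.float32)),np.percentile(a[:,2],[5,50,95]))
E
python3 held.py; python3 look.py side s5 200 100 480 310
```

```text
[0.4516 0.0952 0.1873] [-3.14    0.005  -0.1029] [ 0.8585 -0.0417 -2.1896] 0.024123839011360677
2372
[ 0.0353 -0.0012  0.0148] ((0.026385055854916573, -0.0012227818369865417), (0.04183461144566536, 0.030064765363931656), 0.13708359003067017) [0.0114 0.0126 0.0336]
[0.4512 0.0952 0.1858] [ 1.12  0.34 -2.8 ] 0.023784835457184496
```

View pics/held.png

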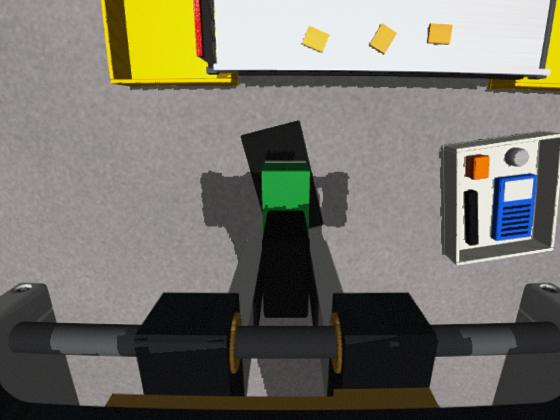

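View pics/s5.png

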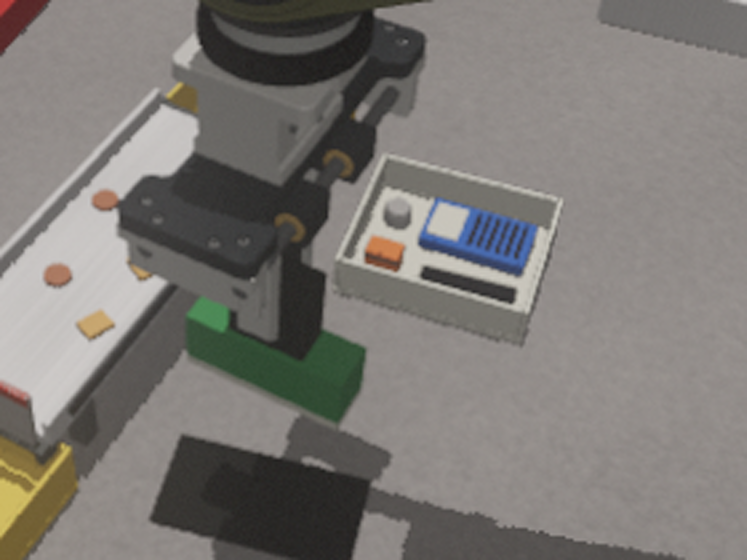

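Emit:
servo_tool(rows=[[0.03,0.002,0.005,0,0,0,-1],[0.06,0.004,0.01,0,0,0,-1],[0.09,0.006,0.01,0,0,0,-1],[0.12,0.008,0.01,0,0,-0.002,-1],[0.15,0.01,0.01,0,0,-0.002,-1],[0.172,0.012,0.01,0,0,-0.002,-1],[0.179,0.012,0.005,0,0,-0.002,-1],[0.179,0.012,0,0,0,-0.002,-1]])

```text
time_s: 10.58
ee_pos: [0.6301, 0.1069, 0.1824]
eef_rot: [-3.141, 0.011, -0.103]
force: [-0.3, -0.4, -3.2]
grip_width: 0.0239
```

```bash
python3 - <<'E'
from h import *
np.set_printoptions(precision=4,suppress=True)
o=ctrl.get_obs();c=cams.camera("wrist");print(o["ee_pos"],o["eef_rot"],o["force"],o["joint_vel"])
cv2.imwrite("pics/w6.png",c["image"][:,:,::-1])
P=cloud(c,o);X,Y,Z=P[...,0],P[...,1],P[...,2]
for nm,k in (("far",X>.65),("near",X<.6)):
    a=P[(Z>.07)&(Z<.08)&(abs(X-.616-.105*Y)<.062)&(Y<.13)&(Y>-.14)&k]
    if len(a)<20: print(nm,len(a));continue
    f=np.polyfit(a[:,1],a[:,0],1);r=a[:,0]-np.polyval(f,a[:,1]);a=a[abs(r)<.006];f=np.polyfit(a[:,1],a[:,0],1);print(nm,len(a),f,np.polyval(f,.108),np.polyval(f,-.011))
E
```

```text
[0.6301 0.1069 0.1824] [-3.1413  0.011  -0.1028] [-0.343  -0.3596 -3.182 ] [ 0.0028 -0.0075  0.1537  0.0022 -0.1301  0.0033]
far 1987 [0.1037 0.6726] 0.6838262808029368 0.6714895347291399
near 1330 [0.1082 0.5633] 0.5750222391655737 0.5621483237079596
```

View pics/w6.png

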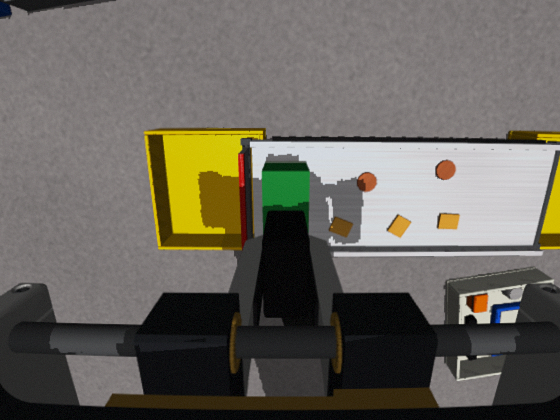

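Emit:
servo_tool(rows=[[0,0,-0.01,0,0,-0.002,-1],[0,0,-0.02,0,0,-0.002,-1],[0,0,-0.03,0,0,-0.002,-1],[0,0,-0.04,0,0,-0.002,-1],[0,0,-0.047,0,0,-0.002,-1],[0,0,-0.052,0,0,-0.002,-1],[0,0,-0.056,0,0,-0.002,-1],[0,0,-0.058,0,0,-0.002,-1]])

```text
time_s: 11.3
ee_pos: [0.6287, 0.1069, 0.123]
eef_rot: [3.141, 0.013, -0.105]
force: [-0.4, 0.5, -1.9]
grip_width: 0.0235
```

Emit:
servo_tool(rows=[[0,0,0,0,0,0,-1],[0,0,-0.001,0,0,0,-1],[0,0,-0.002,0,0,0,-1],[0,0,-0.003,0,0,0,-1],[0,0,-0.004,0,0,0,-1],[0,0,-0.005,0,0,0,-1],[0,0,-0.005,0,0,0,-1],[0,0,-0.005,0,0,0,-1]])

```text
time_s: 11.97
ee_pos: [0.6287, 0.1069, 0.118]
eef_rot: [3.141, 0.013, -0.105]
force: [0.1, 0.3, -2.6]
grip_width: 0.0235
```

Emit:
servo_tool(rows=[[0,0,0,0,-0.006,0,-1],[0.0005,0,-0.0005,0,-0.006,0,-1],[0.0005,0,-0.001,0,-0.006,0,-1],[0.0005,0,-0.0015,0,-0.006,0,-1],[0.0005,0,-0.002,0,-0.006,0,-1],[0.0005,0,-0.0025,0,-0.006,0,-1],[0.0005,0,-0.003,0,-0.006,0,-1],[0.0005,0,-0.003,0,-0.006,0,-1]])

```text
time_s: 12.63
ee_pos: [0.6291, 0.1069, 0.1148]
eef_rot: [-3.141, 0.007, -0.105]
force: [0.6, -0.1, -1.4]
grip_width: 0.0241
```

Emit:
servo_tool(rows=[[0,0,0,0,0,0,-1],[0,0,-0.0005,0,0,0,-1],[0,0,-0.001,0,0,0,-1],[0,0,-0.0015,0,0,0,-1],[0,0,-0.0015,0,0,0,-1],[0,0,-0.0015,0,0,0,-1],[0,0,-0.0015,0,0,0,-1],[0,0,-0.0015,0,0,0,-1]])

```text
time_s: 13.3
ee_pos: [0.6291, 0.1069, 0.1133]
eef_rot: [-3.141, 0.007, -0.105]
force: [-0.7, 0.5, -1.7]
grip_width: 0.0232
```

Emit:
servo_tool(rows=[[0,0,0,0,0,0,-1],[0,0,-0.0005,0,0,0,-1],[0,0,-0.001,0,0,0,-1],[0,0,-0.001,0,0,0,-1],[0,0,-0.001,0,0,0,-1],[0,0,-0.001,0,0,0,-1],[0,0,-0.001,0,0,0,-1],[0,0,-0.001,0,0,0,-1]])

```text
time_s: 13.97
ee_pos: [0.6292, 0.107, 0.1133]
eef_rot: [-3.141, 0.007, -0.105]
force: [-3.9, 0.1, 7.5]
grip_width: 0.0235
```

Emit:
servo_tool(rows=[[0,0,-0.0007,0,0,0,-1],[0,-0.003,-0.0008,0,0,0,-1],[0,-0.008,-0.0008,0,0,0,-1],[-0.0005,-0.014,-0.0008,0,0,0,-1],[-0.001,-0.02,-0.0008,0,0,0,-1],[-0.002,-0.026,-0.0008,0,0,0,-1],[-0.0025,-0.032,-0.0008,0,0,0,-1],[-0.003,-0.038,-0.0008,0,0,0,-1]])

```text
time_s: 14.63
ee_pos: [0.6268, 0.0692, 0.1133]
eef_rot: [-3.14, 0.005, -0.105]
force: [0.5, 4.2, 4.7]
grip_width: 0.0236
```

Emit:
servo_tool(rows=[[-0.0008,-0.006,-0.0008,0,0,0,-1],[-0.0016,-0.012,-0.0008,0,0,0,-1],[-0.0023,-0.018,-0.0008,0,0,0,-1],[-0.003,-0.024,-0.0008,0,0,0,-1],[-0.0037,-0.03,-0.0008,0,0,0,-1],[-0.0043,-0.036,-0.0008,0,0,0,-1],[-0.005,-0.042,-0.0008,0,0,0,-1],[-0.0055,-0.048,-0.0008,0,0,0,-1]])

```text
time_s: 15.3
ee_pos: [0.6219, 0.0215, 0.1134]
eef_rot: [-3.138, 0.003, -0.105]
force: [1.6, 4.0, 6.0]
grip_width: 0.0236
```

```bash
python3 held.py
```

```text
[0.6219 0.0215 0.1134] [-3.1381  0.0026 -0.1048] [1.6316 3.9769 5.9532] 0.02363255062206703
2334
[ 0.0352 -0.0013  0.0148] ((0.026992496103048325, -0.002675279974937439), (0.040352437645196915, 0.03310403600335121), 0.5630635619163513) [0.0116 0.0127 0.0319]
```

View pics/held.png

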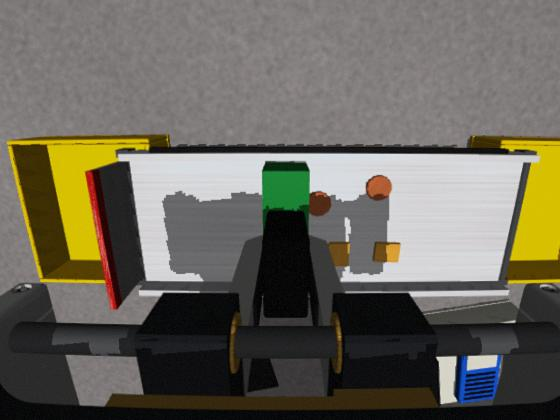

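The scraper is moving flat. The chips at (318,203), (378,187), (340,253) and (386,252) are ahead of it, and nothing is behind it.

Emit:
servo_tool(rows=[[-0.0008,-0.006,-0.0008,0,0,0,-1],[-0.0016,-0.012,-0.0008,0,0,0,-1],[-0.0024,-0.018,-0.0008,0,0,0,-1],[-0.003,-0.024,-0.0008,0,0,0,-1],[-0.0037,-0.03,-0.0008,0,0,0,-1],[-0.0044,-0.036,-0.0008,0,0,0,-1],[-0.0051,-0.042,-0.0008,0,0,0,-1],[-0.0057,-0.048,-0.0008,0,0,0,-1]])

```text
time_s: 16.02
ee_pos: [0.6167, -0.0272, 0.1135]
eef_rot: [-3.137, 0.001, -0.106]
force: [0.0, 4.9, 6.5]
grip_width: 0.0236
```

Emit:
servo_tool(rows=[[-0.0008,-0.006,-0.0008,0,0,0,-1],[-0.0015,-0.012,-0.0008,0,0,0,-1],[-0.0022,-0.018,-0.0008,0,0,0,-1],[-0.0028,-0.024,-0.0008,0,0,0,-1],[-0.0034,-0.03,-0.0008,0,0,0,-1],[-0.004,-0.036,-0.0008,0,0,0,-1],[-0.0046,-0.042,-0.0008,0,0,0,-1],[-0.0052,-0.048,-0.0008,0,0,0,-1]])

```text
time_s: 16.68
ee_pos: [0.6122, -0.0748, 0.1135]
eef_rot: [-3.136, -0.001, -0.106]
force: [0.6, 5.1, 6.8]
grip_width: 0.0239
```

```bash
python3 held.py; python3 look.py side s7 160 110 350 270
```

```text
[ 0.6122 -0.0748  0.1135] [-3.1357 -0.0013 -0.1056] [0.5826 5.095  6.837 ] 0.02394634311961327
2311
[ 0.0351 -0.0013  0.0147] ((0.026557378470897675, -0.0027529802173376083), (0.041291315108537674, 0.03321480005979538), 0.4590144753456116) [0.0115 0.0126 0.0313]
[ 0.6121 -0.0758  0.1135] [0.14 2.74 5.74] 0.023931810557618418
```

View pics/held.png

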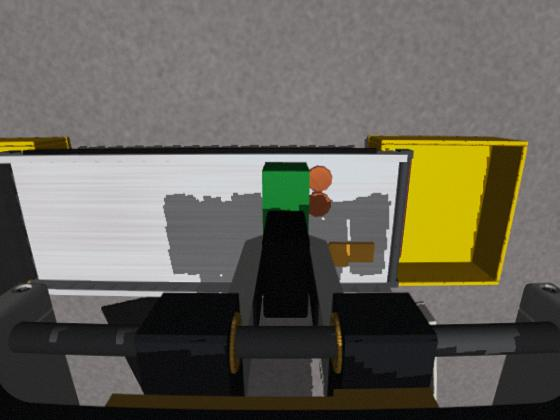

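View pics/s7.png

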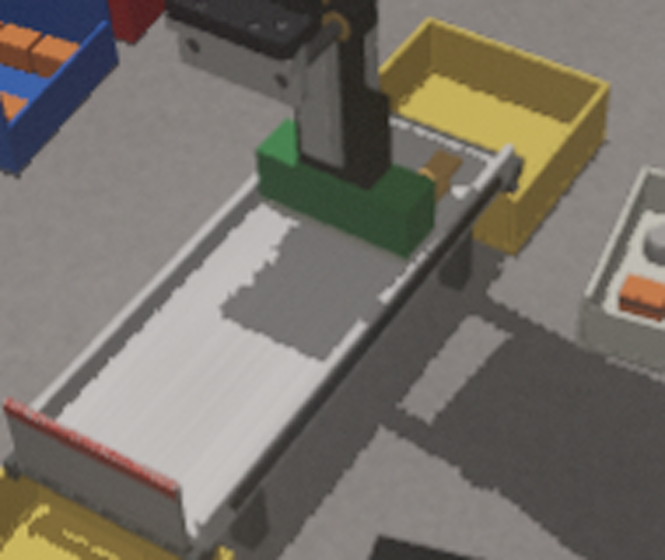

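Emit:
servo_tool(rows=[[-0.0006,-0.006,-0.0008,0,0,0,-1],[-0.0012,-0.012,-0.0008,0,0,0,-1],[-0.0018,-0.018,-0.0008,0,0,0,-1],[-0.0025,-0.024,-0.0008,0,0,0,-1],[-0.0031,-0.03,-0.0008,0,0,0,-1],[-0.0037,-0.036,-0.0008,0,0,0,-1],[-0.0044,-0.042,-0.0008,0,0,0,-1],[-0.005,-0.048,-0.0008,0,0,0,-1]])

```text
time_s: 17.45
ee_pos: [0.6076, -0.1233, 0.1136]
eef_rot: [-3.135, -0.003, -0.106]
force: [1.8, 5.4, 6.1]
grip_width: 0.0234
```

Emit:
servo_tool(rows=[[-0.0003,-0.003,-0.0008,0,0,0,-1],[-0.0006,-0.006,-0.0008,0,0,0,-1],[-0.001,-0.009,-0.0008,0,0,0,-1],[-0.0013,-0.012,-0.0008,0,0,0,-1],[-0.0016,-0.015,-0.0008,0,0,0,-1],[-0.0019,-0.018,-0.0008,0,0,0,-1],[-0.0022,-0.021,-0.0008,0,0,0,-1],[-0.0025,-0.024,-0.0008,0,0,0,-1]])

```text
time_s: 18.12
ee_pos: [0.6058, -0.1469, 0.1136]
eef_rot: [-3.134, -0.005, -0.106]
force: [0.4, 3.8, 6.5]
grip_width: 0.0236
```

```bash
python3 held.py; python3 look.py side s8 230 100 350 200
```

```text
[ 0.6058 -0.1469  0.1136] [-3.1341 -0.0049 -0.1063] [0.4394 3.7837 6.4605] 0.023555783114410943
2282
[ 0.0347 -0.0011  0.0143] ((0.02660272642970085, -0.0009153112769126892), (0.041019611060619354, 0.03672083467245102), 0.6173120141029358) [0.0116 0.0127 0.0279]
[ 0.6057 -0.1474  0.1137] [0.35 4.07 6.18] 0.02365078867510272
```

View pics/held.png

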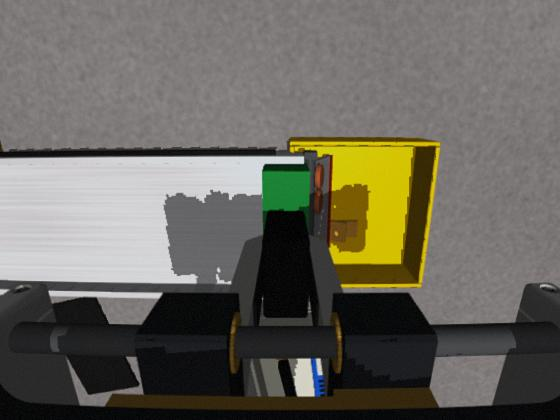

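View pics/s8.png

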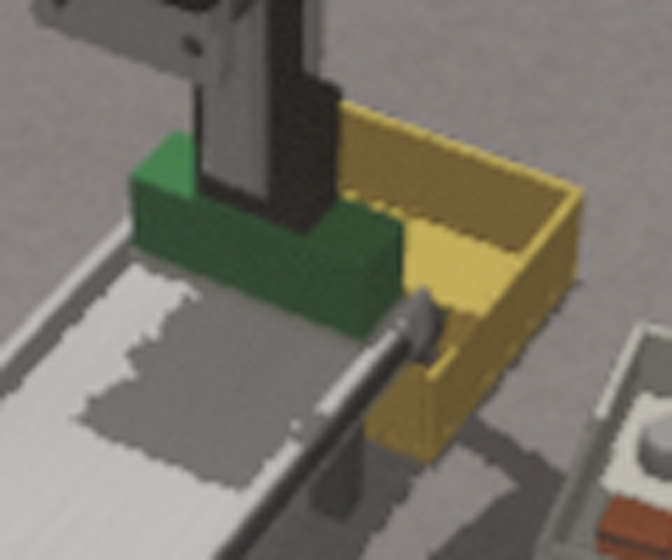

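The two copper chips are at the lip or gate (columns 315–322) and the brass ones are in the tray. I'll push a little further.

Emit:
servo_tool(rows=[[-0.0003,-0.003,-0.0007,0,0,0,-1],[-0.0006,-0.006,-0.0007,0,0,0,-1],[-0.0009,-0.008,-0.0007,0,0,0,-1],[-0.0011,-0.01,-0.0006,0,0,0,-1],[-0.0012,-0.011,-0.0006,0,0,0,-1],[-0.0012,-0.011,-0.0006,0,0,0,-1],[-0.0012,-0.011,-0.0006,0,0,0,-1],[-0.0012,-0.011,-0.0006,0,0,0,-1]])

```text
time_s: 18.88
ee_pos: [0.6049, -0.1581, 0.1136]
eef_rot: [-3.134, -0.006, -0.107]
force: [0.1, 4.4, 5.2]
grip_width: 0.0238
```

```bash
python3 - <<'E'
from h import *
o=ctrl.get_obs();c=cams.camera("wrist");print(o["ee_pos"],o["force"])
im=c["image"][130:300,250:450,::-1];cv2.imwrite("pics/w9.png",cv2.resize(im,None,fx=3.5,fy=3.5,interpolation=cv2.INTER_CUBIC))
E
```

```text
[ 0.60486954 -0.1581391   0.11362331] [0.14155109 4.40964658 5.19467519]
```

View pics/w9.png

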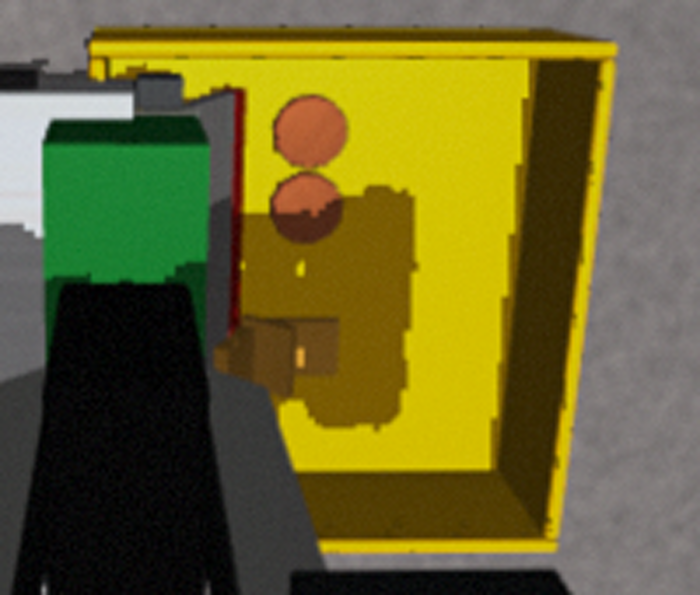

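Emit:
servo_tool(rows=[[0,0,0.002,0,0,0,-1],[0,0,0.01,0,0,0,-1],[0,0,0.025,0,0,0,-1],[0,0,0.045,0.007,0.012,0,-1],[0,0,0.07,0.007,0.012,0,-1],[0,0.02,0.085,0.007,0.012,0,-1],[-0.02,0.05,0.09,0.007,0.012,0,-1],[-0.03,0.07,0.09,0.007,0.012,0,-1]])

```text
time_s: 19.6
ee_pos: [0.5742, -0.0871, 0.2053]
eef_rot: [-3.129, 0.005, -0.107]
force: [0.6, 0.4, -2.4]
grip_width: 0.0239
```

```bash
python3 look.py wrist w10;python3 look.py top t10 340 110 460 230
```

```text
[ 0.5742 -0.0871  0.2053] [ 0.56  0.39 -2.43] 0.023853769792073785
[ 0.5731 -0.0842  0.2048] [ 0.68  2.15 -1.  ] 0.023650627877393568
```

View pics/w10.png

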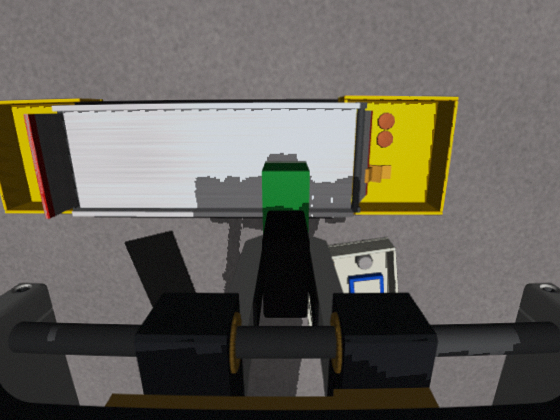

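View pics/t10.png

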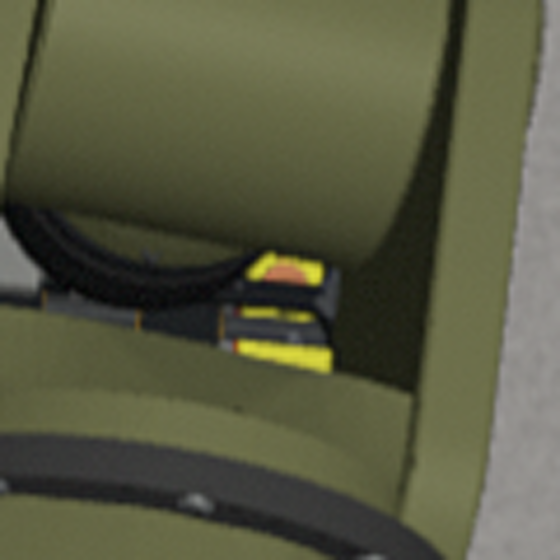

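Emit:
servo_tool(rows=[[-0.018,0.026,0,0,0,0.03,-1],[-0.035,0.052,0,-0.007,0,0.06,-1],[-0.052,0.078,0,-0.007,0,0.09,-1],[-0.07,0.104,0,-0.007,0,0.12,-1],[-0.088,0.13,0,-0.007,0,0.15,-1],[-0.105,0.156,0,-0.007,0,0.18,-1],[-0.121,0.178,0,-0.007,0,0.2,-1],[-0.121,0.178,0,-0.007,0,0.2,-1]])

```text
time_s: 20.37
ee_pos: [0.4512, 0.0943, 0.2051]
eef_rot: [-3.135, 0.006, 0.099]
force: [0.8, -1.0, -2.5]
grip_width: 0.0237
```

```bash
python3 held.py; python3 look.py top t11; python3 - <<'E'
from h import *
for n in("wrist","top"):
    o=ctrl.get_obs();c=cams.camera(n);P=cloud(c,o);X,Y,Z=P[...,0],P[...,1],P[...,2];img=c["image"]
    a=P[(img.max(2)<50)&(abs(Z-.004)<.005)&(abs(X-.453)<.09)&(abs(Y-.096)<.06)]
    print(n,len(a)); 
    if len(a)>20: print(a.mean(0),cv2.minAreaRect(a[:,:2].astype(np.float32)))
    for r in cams.place_of(c,"pad")[:1]: print(r,onz(c,np.array(r["at"])*[560,420],0,o))
E
```

```text
[0.4512 0.0943 0.2051] [-3.1352  0.006   0.0992] [ 0.8026 -1.0251 -2.537 ] 0.023669065453452046
2364
[ 0.0355 -0.0011  0.0148] ((0.027264999225735664, -0.0010715452954173088), (0.030073734000325203, 0.0404411144554615), 89.79124450683594) [0.0115 0.0125 0.0337]
[0.4524 0.093  0.2052] [ 0.17 -0.08 -2.61] 0.024378846654969925
wrist 2554
[0.48314059 0.10780953 0.00449851] ((0.45271021127700806, 0.0991598516702652), (0.13110922276973724, 0.0708799734711647), 8.129547119140625)
top 78
[0.39260494 0.10703573 0.00319619] ((0.39362555742263794, 0.11297356337308884), (0.044274479150772095, 0.012603912502527237), 82.57990264892578)
```

View pics/held.png

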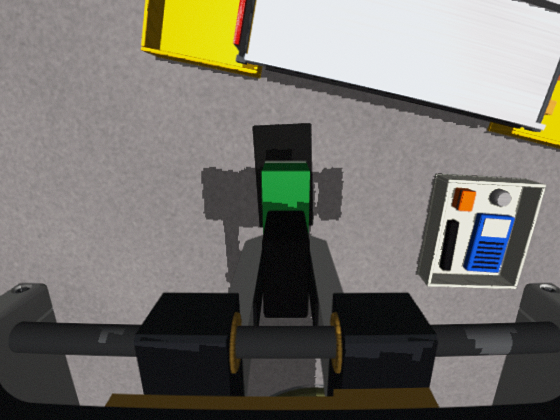

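View pics/t11.png

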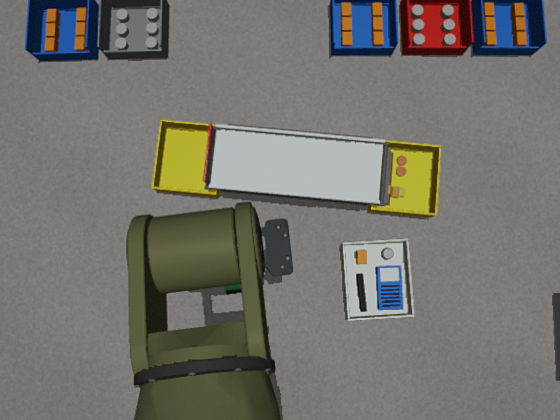

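```bash
python3 - <<'E'
import cv2
im=cv2.imread("pics/t11.png")[135:220,375:445]; cv2.imwrite("pics/z.png",cv2.resize(im,None,fx=7,fy=7,interpolation=cv2.INTER_CUBIC))
E
python3 look.py side s12 260 110 340 185
```

```text
[0.4535 0.0912 0.2046] [ 1.02  0.65 -2.1 ] 0.023773595100812166
```

View pics/z.png

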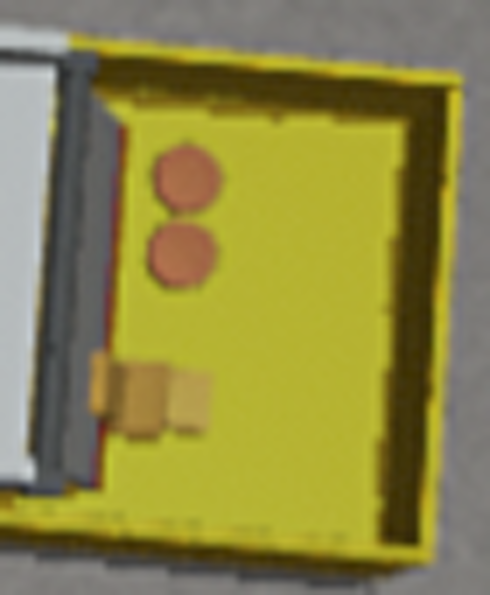

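View pics/s12.png

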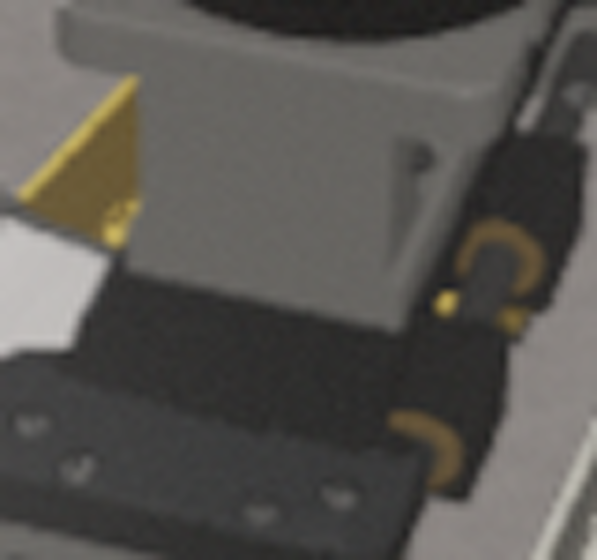

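Emit:
servo_tool(rows=[[0.001,0.003,-0.02,0,0,0.02,-1],[0.001,0.003,-0.04,0,0,0.035,-1],[0.001,0.003,-0.06,0,0,0.035,-1],[0.001,0.003,-0.08,0,0,0.035,-1],[0.001,0.003,-0.1,0,0,0.035,-1],[0.001,0.003,-0.118,0,0,0.035,-1],[0.001,0.003,-0.13,0,0,0.035,-1],[0.001,0.003,-0.137,0,0,0.035,-1]])

```text
time_s: 21.38
ee_pos: [0.454, 0.0937, 0.0659]
eef_rot: [-3.136, 0.008, 0.128]
force: [-0.2, -0.5, -2.1]
grip_width: 0.0234
```

Emit:
servo_tool(rows=[[0,0.002,-0.002,0,0,0,-1],[0,0.002,-0.004,0,0,0,-1],[0,0.002,-0.006,0,0,0,-1],[0,0.002,-0.007,0,0,0,-1],[0,0.002,-0.0075,0,0,0,-1],[0,0.002,-0.008,0,0,0,-1],[0,0.002,-0.008,0,0,0,-1],[0,0.002,-0.008,0,0,0,-1]])

```text
time_s: 22.05
ee_pos: [0.4541, 0.0957, 0.0581]
eef_rot: [-3.136, 0.008, 0.128]
force: [0.2, -0.3, -2.7]
grip_width: 0.0238
```

Emit:
servo_tool(rows=[[0,0,-0.0005,0,0,0,-1],[0,0,-0.001,0,0,0,-1],[0,0,-0.001,0,0,0,-1],[0,0,-0.001,0,0,0,-1],[0,0,-0.001,0,0,0,-1],[0,0,-0.001,0,0,0,-1],[0,0,-0.001,0,0,0,-1],[0,0,-0.001,0,0,0,-1]])

```text
time_s: 22.72
ee_pos: [0.4542, 0.0957, 0.0573]
eef_rot: [-3.136, 0.008, 0.128]
force: [-2.2, -0.9, 5.0]
grip_width: 0.0236
```

Emit:
servo_tool(rows=[[0,0,0,0,0,0,1],[0,0,0,0,0,0,1],[0,0,0,0,0,0,1],[0,0,0,0,0,0,1],[0,0,0,0,0,0,1],[0,0,0,0,0,0,1],[0,0,0,0,0,0,1],[0,0,0,0,0,0,1]])

```text
time_s: 23.38
ee_pos: [0.4542, 0.0957, 0.0573]
eef_rot: [-3.136, 0.008, 0.128]
force: [0.8, 0.2, -0.6]
grip_width: 0.0738
```

Emit:
servo_tool(rows=[[0,0,0.015,0,0,0,1],[0,0,0.035,0,0,0,1],[0,0,0.06,0,0,0,1],[0,0,0.09,0,0,0,1],[0,0,0.12,0,0,0,1],[-0.03,0.02,0.14,0,0,0,1],[-0.06,0.05,0.15,0,0,0,1],[-0.06,0.08,0.15,0,0,0,1]])

```text
time_s: 24.05
ee_pos: [0.3921, 0.1762, 0.2099]
eef_rot: [-3.135, 0.004, 0.127]
force: [0.4, -1.2, 0.7]
grip_width: 0.0935
```

Emit:
servo_tool(rows=[[0,0.03,0,0,0,0,1],[0,0.06,0,0,0,0,1],[0,0.09,0,0,0,0,1],[0,0.12,0,0,0,0,1],[0,0.15,0,0,0,0,1],[0,0.17,0,0,0,0,1],[0,0.18,0,0,0,0,1],[0,0.18,0,0,0,0,1]])

```text
time_s: 24.72
ee_pos: [0.3917, 0.3573, 0.2095]
eef_rot: [-3.135, 0.005, 0.129]
force: [0.2, -0.7, -0.2]
grip_width: 0.094
```

```bash
python3 - <<'E'
from h import *
np.set_printoptions(precision=4,suppress=True)
o=ctrl.get_obs();print(o["ee_pos"],o["force"])
for n in("top","side"):
    c=cams.camera(n);cv2.imwrite(f"pics/{n}_f.png",c["image"][:,:,::-1]);P=cloud(c);X,Y,Z=P[...,0],P[...,1],P[...,2];img=c["image"].astype(int)
    for lo,hi in((.088,.1),(.036,.047)):
        a=P[(Z>lo)&(Z<hi)&(abs(X-.453)<.06)&(abs(Y-.096)<.04)]
        if len(a)>5: print(n,lo,len(a),a[:,2].mean(),cv2.minAreaRect(a[:,:2].astype(np.float32)))
    a=P[(img.max(2)<50)&(abs(Z-.004)<.005)&(abs(X-.453)<.09)&(abs(Y-.096)<.06)]; print("pad",cv2.minAreaRect(a[:,:2].astype(np.float32)))
    # heights over right tray for warm (non-yellow) pixels
    r,g,b=img[...,0],img[...,1],img[...,2]; hsv=cv2.cvtColor(c["image"],cv2.COLOR_RGB2HSV)
    m=((hsv[...,0]<22)&(hsv[...,1]>70)&(X>.5)&(X<.7)&(Y<-.1)&(Y>-.3)).astype(np.uint8)
    k,l,s,ce=cv2.connectedComponentsWithStats(m)
    for i in range(1,k):
        if s[i,4]>3: print(n,s[i],P[l==i].mean(0),P[l==i].min(0),P[l==i].max(0))
    for nm in("chip1","chip2"):
        for q in cams.place_of(c,nm)[:6]: print(nm,round(q["p"],2),(np.array(q["at"])*[560,420]).round())
im=cv2.imread("pics/top_f.png")[135:220,375:445]; cv2.imwrite("pics/z2.png",cv2.resize(im,None,fx=6,fy=6,interpolation=cv2.INTER_CUBIC))
im=cv2.imread("pics/side_f.png")[100:320,250:420]; cv2.imwrite("pics/z3.png",cv2.resize(im,None,fx=2.7,fy=2.7,interpolation=cv2.INTER_CUBIC))
E
```

```text
[0.3917 0.3573 0.2095] [ 0.1839 -0.7087 -0.1807]
top 0.088 390 0.09294212418296773 ((0.45481038093566895, 0.09438740462064743), (0.045865923166275024, 0.02424103021621704), 7.202581882476807)
top 0.036 513 0.043023094009949595 ((0.4547938108444214, 0.0943463072180748), (0.09603361040353775, 0.030338015407323837), 7.254953384399414)
pad ((0.4542052149772644, 0.09545597434043884), (0.1277289092540741, 0.06831473112106323), 8.408730506896973)
top [392 153   1   7   7] [ 0.6405 -0.1921  0.0152] [ 0.6354 -0.1925  0.0123] [ 0.6457 -0.1916  0.0179]
top [396 156  11  20 151] [ 0.6235 -0.2097  0.0078] [ 0.6053 -0.2195  0.0038] [ 0.6425 -0.1999  0.0117]
top [391 164   1  10  10] [ 0.6167 -0.1895  0.0149] [ 0.6088 -0.1902  0.0105] [ 0.6256 -0.1885  0.0205]
top [388 177  11  28 129] [ 0.574  -0.1905  0.0161] [ 0.5499 -0.2021  0.005 ] [ 0.6001 -0.1797  0.0313]
chip1 0.56 [398. 192.]
chip1 0.54 [387. 190.]
chip1 0.44 [401. 170.]
chip1 0.41 [395. 189.]
chip1 0.28 [298. 172.]
chip2 0.56 [398. 192.]
chip2 0.54 [387. 190.]
chip2 0.44 [401. 170.]
chip2 0.41 [395. 189.]
chip2 0.28 [298. 172.]
pad ((0.0, 0.0), (0.0, 0.0), 0.0)
```

View pics/z2.png

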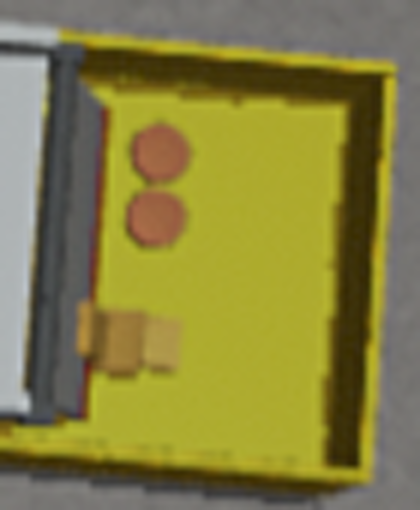

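View pics/z3.png

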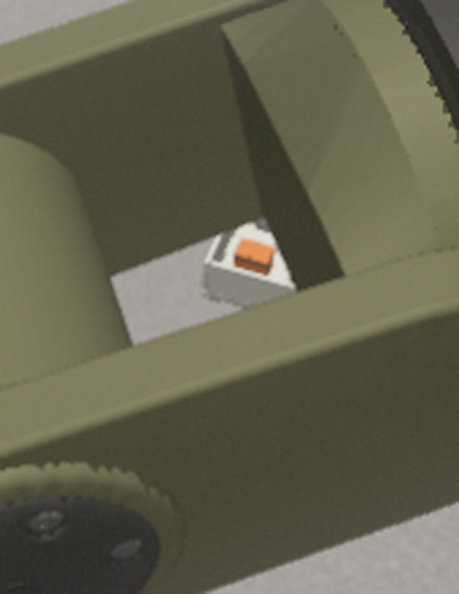

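View pics/top_f.png

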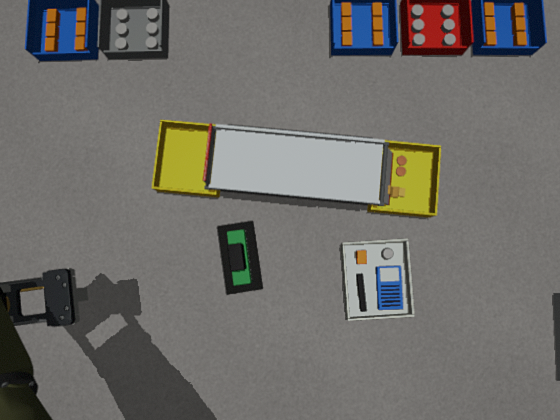

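The top view shows all five chips in the right tray. The highest point is 31 mm, on the brass piece leaning by the gate. The scraper is on its pad about 1 mm off centre, and the white tray looks unchanged. I'm handing in.

```bash
python3 -c "
from station import hand_in
print(hand_in())"
```

```text
the job is handed in; nothing more can be done
None
```

I cleared all five offcuts into the right-hand yellow tray and handed the job in at about 25 s of the 72 s allowed. The hand-in gives no verdict, so what follows rests on my own last checks.

- **Gates:** I pushed the right gate first. It gave with barely any measured force and dropped open. I never pushed the left gate, since only one of the two was said to move.
- **Scraping:** I set the scraper down beside the left gate, with its centre about 30 mm from the lip. It was pressed at roughly 7–10 N while setting down and pushing, a little above the suggested 5 N. All the offcuts went over the right lip. The fingers held only the scraper's grip and stayed about 50 mm above the deck while scraping.
- **Offcuts:** the final top view shows the deck empty, with two copper and three brass pieces in the right tray. One brass piece leans on another by the open gate, with its top at about 31 mm, under the 45 mm limit.
- **Scraper:** it stands on its pad about 1 mm from the pad's centre and level.
- **Good parts:** in the top picture they look exactly as they did at the start; I did not measure them separately.
- **Not confirmed:** the arm blocked the side camera in the last check, so it rests on the top view alone. Between them, the cameras disagreed by 2–4 mm on some positions, such as the scraper and pad, which is within what the task needed.

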